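# Spin the washed lemon dry in the salad spinner

### The job

Put the lemon into the basket of the salad spinner, slide the green lid onto the bowl until it drops home and sits flat, and wind the crank at least one full turn clockwise (seen from above) so that the basket goes round. Then press the orange brake button on the lid all the way down and let go, leaving the lid on, the lemon inside, and the mug, spice jar and pepper mill where they stand.

Things in the scene. Friction and masses are not known exactly. Their poses are not given: they have to be found in the camera images.
- salad_bowl: grey round spinner bowl, stuck to the worktop by a suction foot (does not move): 196 mm across the rim, rim 100 mm above the worktop, mouth about 180 mm clear; origin on its axis at worktop height, z up. A white slotted basket turns inside it: inner floor 16 mm above the worktop and 126 mm across, basket mouth 160 mm across at 86 mm height
- lid_hub (a point): centre of the loose lid's hub, half-way up: an upright white cylinder 36 mm across, 38 mm tall, standing on the green lid, which can be carried by it. This point is on the lid's axis, 36 mm above the lid's underside (19 mm above the green top). z up; the lid's +x points away from the brake button. 128 mm above the worktop when the lid is home; 136 mm when it still rides on the rim
- lid: the loose green lid, 200 mm across, 0.45 kg; origin at the centre of its underside. Underneath is a plug 173 mm across, 8 mm deep, that drops into the bowl's mouth (3 mm play all round); above it a 9 mm flange that rests on the rim. Starts on the worktop lying on its plug. Hub, crank and brake button stand on top; the crank arm is 16 mm wide, its top 33 mm above the underside
- crank_knob (a point): centre, half-way up, of the upright black crank knob, 22 mm across, 37 mm tall; this point is 52 mm above the lid's underside. It circles the hub axis at 60 mm radius and spins freely on its own pin, so it can be held from above without turning the wrist. 31 mm is free between knob and hub, so the fingers best straddle the knob along its circle, not towards the hub
- crank (a joint): angle of the crank in the lid, rad, 0 at the start with the knob along the lid's +x, growing clockwise seen from above, free to turn many times with light friction. A steel pin under the crank drops 12 mm into the basket when the lid is home and takes it along by its inner ribs
- brake_top (a point): centre of the top of the orange round brake button, 23 mm across, on the lid 84 mm from the axis on the -x side of the lid; its top is 29 mm above the underside of the plug when up; the knob and crank arm pass clear inside it
- brake (a joint): travel of the brake button, m: 0 up, 0.006 fully down; a spring returns it, about 5 N when fully down
- lemon_center (a point): centre of the yellow lemon, 78 mm long along this point's x, 55 mm thick, 0.11 kg, lying on the worktop at the start
- mug: bystander: cream mug with a dark band, 92 mm across, 95 mm tall, origin at the centre of its underside
- spice_jar: bystander: spice jar with a red cap, 47 mm across, 97 mm tall, origin at the centre of its underside
- pepper_mill: bystander: brown wooden pepper mill, 58 mm across, 170 mm tall, origin at the centre of its underside
- basket (a joint): angle of the basket in the bowl, rad, 0 at the start, growing clockwise seen from above; it follows the crank once the pin meets a rib, up to 0.7 rad behind
Things that resemble listed ones, but are neither listed nor needed, are in the scene too. There is more than one size of the part that bears lemon_center; the job needs the larger.

How it is judged:
By the outcome, as a careful person would: the job done as asked, in the order asked, and still so for the second after the job is handed in, with the robot touching nothing.
It also fails if it takes over 72 s, if anything falls off the work surface, if the arm or the gripper's body presses on something with over 40 N, if the wrist force passes 120 N, or if a joint passes its speed limit or range.

### The arm

A 7-joint arm with a two-finger parallel gripper is mounted at the origin on a cart in front of the work surface, level with it; the furniture and walls round the work are solid. World frame = base frame: x ahead of the robot, y to its left, z up, the work surface at z = 0. Lengths are in m, angles in rad, forces in N, time in s.
With the tool pointing down it reaches from about 0.425 to 0.875 m from the base axis. Payload 4.7 kg.
Tool frame: the origin (TCP) lies midway between the tips of the shut fingers; the grasp point (between the pads) lies 19 mm behind it; z points along the fingers, y is the line along which they close (so a half turn about z gives the same grasp; the last joint's range is limited). The gripper opens to 87 mm and grips with 3 to 60 N. Pads are 19 mm wide; open, the fingers measure 117 mm over their backs; the gripper's body (75 mm by 190 mm) begins 51 mm behind the grasp point.
Start: joints at [1.155, 0.321, -0.07, 1.45, 0.023, 1.371, -0.057], TCP at [0.271, -0.591, 0.189] pointing down, gripper open.
Joint ranges: [-2.86, 2.86], [-0.3, 2.09], [-1.38, 1.24], [0.06, 2.45], [-1.56, 4.7], [0.09, 2.05], [-2.69, 2.69]. Speed limits (rad/s): [2.57, 2.57, 3.14, 3.14, 3.14, 3.14, 3.14].

### API

Orientations are given as a rotation vector (axis times angle).
In Python, from bench import ctrl, get_image, calibration gives the robot as it stands.
- The arm moves only by the tool apply_moves, never from a script. Its arguments are lists of equal length, an entry for each row: "dp": the shift along the tool's x, y, z in m, a list of three; "twist": the turn, a rotation vector about the tool's x, y, z in rad, a list of three; "fingers": the closure, from 0 (fully open) to 1 (shut). In form: {"dp": [[dx, dy, dz], ...], "twist": [[ax, ay, az], ...], "fingers": [fingers, ...]}. A call has 1 to 10 rows; each row shifts and turns the commanded pose from where the row before left it, along the tool's axes as they then stand; what a row does not reach is not made up. A row lasts 1/10 s, in which the tool goes at most 50 mm and 8.59 degrees, less where a joint would pass 70% of its speed; a pose out of reach is approached as far as the arm can. A call is refused whole if a number of a shift passes 0.05 or a number of a turn 0.15, either way. A call with a gripper value outside its range is refused whole. The fingers move at their own pace and stop on an object; "newtons" is the grip in N (left out, the last holds). Time passes only in rows, so rows that do not move let the fingers close. It gives the time, the measured TCP pose, the force, the opening and the grip force at its end, in the units of the state.
- ctrl.get_state(): the state, without advancing time (a new reading comes with each control period).
- get_image(name): name is "side" or "top" or "wrist"; returns the picture (420x560x3 uint8, red, green, blue); there is no depth.
- calibration(name): a dict with "fx", "fy", "cx", "cy" (pixels), "k1" (the pictures are not rectified: a ray, as slopes to the right and down, at radius r is drawn at 1 + k1 r^2 times it, then the intrinsics apply), "eye" and "attitude" of the camera in the world; the wrist camera has in their place "hand_eye" (4x4, takes a point from camera to tool coordinates, whose origin is the TCP and whose axes are the flange's). Camera axes: x right, y up, looking along -z (the intrinsics and any distortion apply to the point x, -y, -z); pixel columns grow to the right and rows downward; lengths in m; the calibration is good to about 2 mm. A picture is of the moment at which its call begins: read the wrist's pose just before it. calibration takes no time and is no camera call.
- ctrl.close_job(): hands the job in; it is judged then, once.
The state is a dict: "time": time; "joint_positions": joint angles; "qd": joint speeds; "joint_torque": joint torques, N m; "position": TCP position; "tool_rot": TCP orientation; "ft_force": force on the tool from outside, world axes, zero at the start; "torque": the same for the moment, N m; "grip_width": opening from 0.0 (shut) to 1.0 (fully open); "grip_force": force on a finger pad.
Only numpy, scipy, OpenCV 4.12 (cv2) and the standard library are available. Lean on these libraries where they do the work, as an engineer would, in place of code of your own. Each camera call takes 0.05 s, during which the arm holds its last target. There are 200 camera calls.

## Working session

There is one attempt and no reset: what is moved stays moved. The work goes in short steps, Python scripts to look and compute and a tool call to move; the robot and the scene stay as the last step left them, time stands still between calls to the robot, and variables do not carry over. Pictures are saved under pics/ and viewed, at most 10 in all, crops included, and the job is handed in when it is done.

Besides the shell and the picture viewer there is one more tool, called after "Call:" by a JSON object that holds its "method" and its "body". apply_moves: Moves the arm, as the interface text tells. Its arguments: {"type":"object","properties":{"dp":{"type":"array"},"twist":{"type":"array"},"fingers":{"type":"array"},"newtons":{"type":"number"}},"required":["dp","twist","fingers"]}

```bash
ls; mkdir -p pics; cat > h.py <<'E'
import numpy as np,cv2
from scipy.spatial.transform import Rotation as R
from bench import ctrl,get_image,calibration
def cam(name,st=None):
    c=calibration(name)
    if name=='wrist':
        T=np.eye(4);T[:3,:3]=R.from_rotvec(st['tool_rot']).as_matrix();T[:3,3]=st['position']
        M=T@np.array(c['hand_eye'])
        return c,M[:3,3],M[:3,:3]
    a=np.array(c['attitude'],float)
    A=a if a.shape==(3,3) else R.from_rotvec(a).as_matrix() if a.size==3 else R.from_quat(a).as_matrix()
    return c,np.array(c['eye']),A
def px(name,u,v,z,st=None):
    c,e,A=cam(name,st)
    d=np.array([(u-c['cx'])/c['fx'],(v-c['cy'])/c['fy']]);p=d.copy()
    for _ in range(20):p=d/(1+c['k1']*(p@p))
    r=A@np.array([p[0],-p[1],-1]);return e+r*(z-e[2])/r[2]
def proj(name,P,st=None):
    c,e,A=cam(name,st);q=A.T@(np.array(P)-e);s=np.array([q[0],-q[1]])/-q[2];s=s*(1+c['k1']*(s@s))
    return [c['fx']*s[0]+c['cx'],c['fy']*s[1]+c['cy']]
def save(name,f,crop=None,s=1):
    im=get_image(name)[:,:,::-1]
    if crop:im=im[crop[1]:crop[3],crop[0]:crop[2]]
    cv2.imwrite('pics/'+f,cv2.resize(im,None,fx=s,fy=s,interpolation=cv2.INTER_CUBIC))
E
python3 - <<'E'
from h import *
print(calibration('top'));print(calibration('side'));print(calibration('wrist'));print(ctrl.get_state())
save('top','top0.png',None,1.4);save('side','side0.png',None,1.4)
E
```

```text
pics
{'fx': 463.65313587589145, 'fy': 463.65313587589145, 'cx': 286.6208400402437, 'cy': 205.66336717967704, 'k1': -0.07448012229371181, 'eye': array([0.46992026, 0.03886093, 1.37335869]), 'attitude': array([ 0.06137311, -0.05176694, -1.57469708])}
{'fx': 488.51797542780344, 'fy': 488.51797542780344, 'cx': 282.12089790810893, 'cy': 215.68258300083207, 'k1': -0.08680147421964682, 'eye': array([-0.23895983,  0.39631819,  0.81850135]), 'attitude': array([ 0.54358464, -0.8360514 , -1.80823635])}
{'fx': 363.236145403804, 'fy': 363.236145403804, 'cx': 277.036878459156, 'cy': 208.6407241774799, 'k1': 0.0041052895214265936, 'hand_eye': array([[-7.15042923e-04,  9.70708387e-01,  2.40259686e-01,
         6.50135857e-02],
       [ 9.99999515e-01,  8.56948963e-04, -4.86161333e-04,
         6.85067212e-04],
       [-6.77811171e-04,  2.40259221e-01, -9.70708528e-01,
        -1.95522136e-01],
       [ 0.00000000e+00,  0.00000000e+00,  0.00000000e+00,
         1.00000000e+00]])}
{'time': 0.0, 'joint_positions': array([ 1.15508741,  0.32176908, -0.07008771,  1.45167764,  0.02258065,
        1.37078456, -0.05689045]), 'qd': array([-1.35406407e-04,  5.58465162e-05, -8.26218759e-04, -1.15578329e-03,
       -1.59244522e-04,  1.41364377e-03,  1.73271754e-03]), 'joint_torque': array([ 6.74703233e-05, -4.91295612e+01, -4.03809054e-01, -3.12534857e+01,
       -6.38373778e-02,  4.36448108e-02,  1.86507564e-04]), 'position': array([ 0.2705584 , -0.59034149,  0.18829527]), 'tool_rot': array([-3.06756309e+00, -6.69635583e-01,  7.40360759e-04]), 'ft_force': array([-0.06601966, -0.75743221, -0.03989502]), 'torque': array([-0.01966659,  0.01227393,  0.00378871]), 'grip_force': 0.0, 'grip_width': 1.0002665969382503}
```

View pics/top0.png

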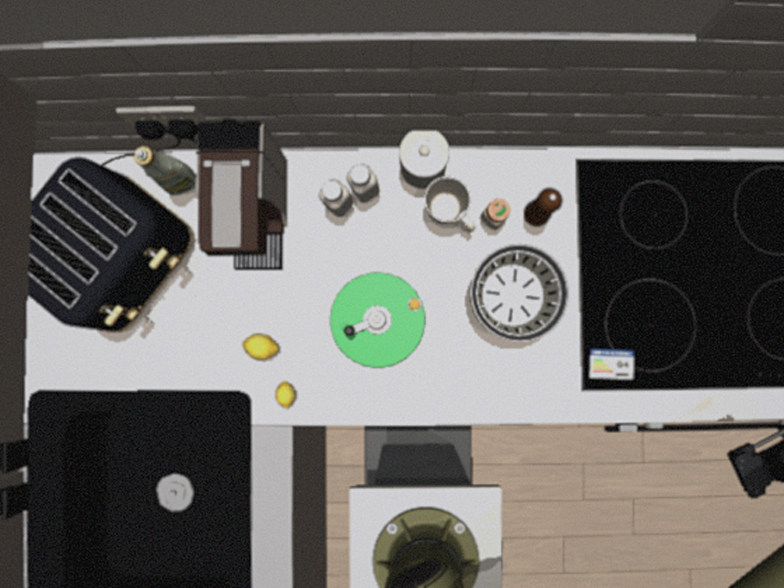

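View pics/side0.png

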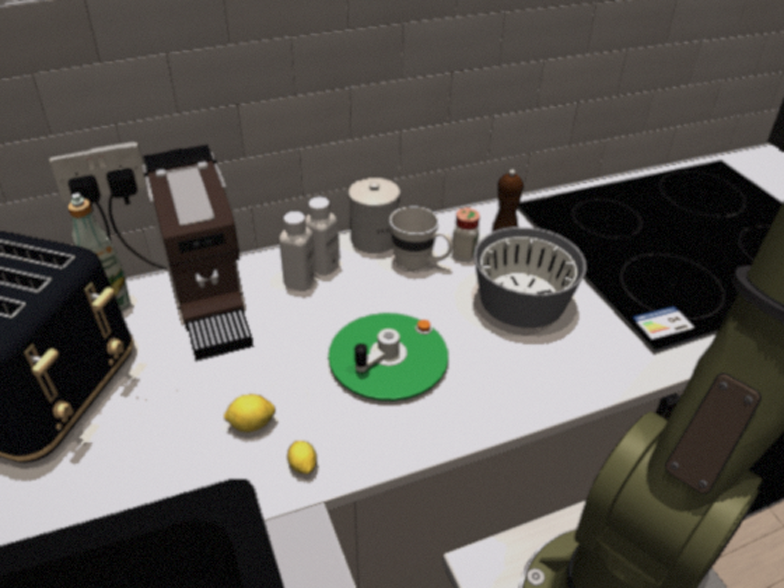

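Two lemons in the top view: one at (261,347) and one at (286,395). The first looks longer, so it should be the 78 mm one; I'll measure both and confirm in a crop. The lid is at (377,320), with its knob at (349,331) and brake at (415,304). The bowl is at (518,293).

```bash
cat > m.py <<'E'
from h import *
im=get_image('top');cv2.imwrite('pics/t1.png',im[:,:,::-1])
hsv=cv2.cvtColor(im,cv2.COLOR_RGB2HSV)
def blobs(lo,hi,roi,z,mn=30):
    m=cv2.inRange(hsv,lo,hi);k=np.zeros_like(m);k[roi[1]:roi[3],roi[0]:roi[2]]=255;m&=k
    for c in cv2.findContours(m,0,1)[0]:
        if cv2.contourArea(c)<mn: continue
        w=np.array([px('top',*p[0].astype(float),z)[:2] for p in c]);
        (x,y),s,a=cv2.minAreaRect((w*1000).astype(np.float32))
        print(c.reshape(-1,2).mean(0).round(),'ctr',round(x,1),round(y,1),'size',np.round(s,1),'ang',round(a,1), 'circ',cv2.minEnclosingCircle((w*1000).astype(np.float32)))
print('lemon');blobs((20,120,90),(35,255,255),(150,200,260,300),0.0275)
print('lid');blobs((45,100,60),(80,255,255),(220,180,320,280),0.017,500)
print('brake');blobs((5,120,120),(22,255,255),(280,200,310,225),0.029,8)
E
python3 - <<'E'
exec(open('m.py').read())
print('hub',px('top',377/1.4,320/1.4,.055),'knob',px('top',349/1.4,331/1.4,.07),'bowl rim',px('top',518/1.4,293/1.4,.1))
a=cv2.resize(im[225:305,165:245],None,fx=5,fy=5,interpolation=2)[:,:,::-1]
b=cv2.resize(im[170:250,330:410],None,fx=5,fy=5,interpolation=2)[:,:,::-1]
c=cv2.resize(im[190:270,230:310],None,fx=5,fy=5,interpolation=2)[:,:,::-1]
cv2.imwrite('pics/c1.png',cv2.resize(np.hstack([a,b]),(800,400)))
E
```

```text
lemon
[203. 282.] ctr 348.3 288.3 size [39.4 42.4] ang 56.7 circ ((348.27105712890625, 288.2686462402344), 24.86174774169922)
[185. 247.] ctr 447.3 342.2 size [60.1 53.7] ang 44.9 circ ((449.3663635253906, 340.0523986816406), 36.00177001953125)
lid
[271. 227.] ctr 502.9 98.9 size [193.2 193. ] ang 89.6 circ ((502.3257141113281, 97.80109405517578), 97.7152099609375)
brake
[296. 217.] ctr 533.8 19.8 size [16.4 16.4] ang 44.7 circ ((533.7696533203125, 19.794158935546875), 9.186784744262695)
hub [0.49996756 0.09627072 0.055     ] knob [0.47780142 0.15186876 0.07      ] bowl rim [ 0.5506323  -0.18326987  0.1       ]
```

View pics/c1.png

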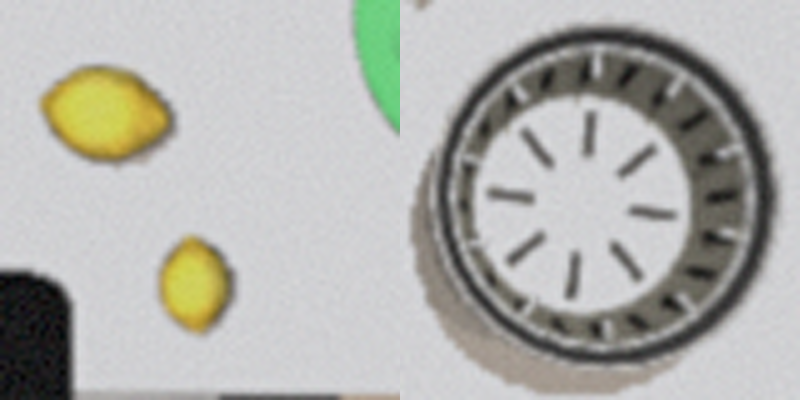

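The crop confirms it: the upper-left lemon (tips at (173,246) and (200,249) px) is clearly the larger. The bowl rim centre is at about (371,209) px.

```bash
cat >> h.py <<'E'
def yaw(st):
    return np.degrees(np.arctan2(*R.from_rotvec(st['tool_rot']).as_matrix()[[1,0],0]))
def plan(wps,start=None):
    "wps: (x,y,z,yaw of tool x in deg); prints tool-frame totals; rotation is done after/before as separate rows"
    st=ctrl.get_state();p=np.array(st['position']);y=yaw(st)
    print('now',p.round(4),'yaw',round(y,1),'t',round(st['time'],2),'F',st['ft_force'].round(1),'grip',round(st['grip_width']*87,1),round(st['grip_force'],1), 'rot',st['tool_rot'].round(3))
    for w in wps:
        w=np.array(w,float);f=np.radians(w[3]);d=w[:3]-p
        dt=[d[0]*np.cos(f)+d[1]*np.sin(f),d[0]*np.sin(f)-d[1]*np.cos(f),-d[2]]
        print(w,'twist z FIRST',round(np.radians(y-w[3]),3),'then dp',np.round(dt,4));p=w[:3];y=w[3]
E
python3 - <<'E'
from h import *
a=px('top',173.4,245.8,.0275);b=px('top',200,249.4,.0275);d=b-a
c=(a+b)/2
print(a,b,np.linalg.norm(d),np.degrees(np.arctan2(d[1],d[0])),'c',c)
for n,z in(('basket',.086),('rim',.1)): print('bowl',px('top',371.2,209,z))
for n,u,v,z in(('mug',447,203,.095),('jar',498,212,.097),('mill',550,198,.17)):print(n,px('top',u/1.4,v/1.4,z))
plan([(.27,-.59,.24,82),(.45,-.38,.26,82),(.56,-.1,.26,82),(.56,.15,.26,82),(.447,.34,.14,82)])
E
```

```text
[0.45144258 0.37701859 0.0275    ] [0.44089615 0.29894566 0.0275    ] 0.07878203739209873 -97.69319202464649 c [0.44616936 0.33798212 0.0275    ]
bowl [ 0.55230039 -0.18908178  0.086     ]
bowl [ 0.55140451 -0.18660291  0.1       ]
mug [ 0.73161218 -0.04554722  0.095     ]
jar [ 0.71265762 -0.14687249  0.097     ]
mill [ 0.72529658 -0.23508175  0.17      ]
now [ 0.2706 -0.5905  0.1885] yaw 24.6 t 0.15 F [-0.2 -0.3 -0.7] grip 86.9 0.0 rot [-3.068e+00 -6.700e-01  1.000e-03]
[ 0.27 -0.59  0.24 82.  ] twist z FIRST -1.001 then dp [ 0.0004 -0.0007 -0.0515]
[ 0.45 -0.38  0.26 82.  ] twist z FIRST 0.0 then dp [ 0.233  0.149 -0.02 ]
[ 0.56 -0.1   0.26 82.  ] twist z FIRST 0.0 then dp [ 0.2926  0.07   -0.    ]
[ 0.56  0.15  0.26 82.  ] twist z FIRST 0.0 then dp [ 0.2476 -0.0348 -0.    ]
[ 0.447  0.34   0.14  82.   ] twist z FIRST 0.0 then dp [ 0.1724 -0.1383  0.12  ]
```

Call:
{"method": "apply_moves", "body": {"dp": [[0,0,-0.01],[0,0,-0.01],[0,0,-0.01],[0,0,-0.01],[0,0,-0.01],[0,0,0],[0,0,0],[0.039,0.025,-0.005],[0.039,0.025,-0.005],[0.039,0.025,-0.005]], "twist": [[0,0,-0.143],[0,0,-0.143],[0,0,-0.143],[0,0,-0.143],[0,0,-0.143],[0,0,-0.143],[0,0,-0.143],[0,0,0],[0,0,0],[0,0,0]], "fingers": [0,0,0,0,0,0,0,0,0,0]}}

```text
time: 1.15
position: [0.362, -0.4842, 0.2541]
tool_rot: [-2.372, -2.059, -0.0]
ft_force: [1.9, -0.2, 0.7]
grip_width: 0.998
grip_force: 0.0
```

Call:
{"method": "apply_moves", "body": {"dp": [[0.039,0.025,0],[0.039,0.025,0],[0.039,0.025,0],[0.042,0.01,0],[0.042,0.01,0],[0.042,0.01,0],[0.042,0.01,0],[0.042,0.01,0],[0.042,0.01,0],[0.042,0.01,0]], "twist": [[0,0,0],[0,0,0],[0,0,0],[0,0,0],[0,0,0],[0,0,0],[0,0,0],[0,0,0],[0,0,0],[0,0,0]], "fingers": [0,0,0,0,0,0,0,0,0,0]}}

```text
time: 2.15
position: [0.5625, -0.0972, 0.2542]
tool_rot: [2.371, 2.06, -0.001]
ft_force: [0.9, -0.1, 1.2]
grip_width: 0.999
grip_force: 0.0
```

Call:
{"method": "apply_moves", "body": {"dp": [[0.042,-0.006,0],[0.042,-0.006,0],[0.042,-0.006,0],[0.042,-0.006,0],[0.042,-0.006,0],[0.042,-0.006,0],[0.034,-0.028,0.02],[0.034,-0.028,0.02],[0.034,-0.028,0.02],[0.034,-0.028,0.02]], "twist": [[0,0,0],[0,0,0],[0,0,0],[0,0,0],[0,0,0],[0,0,0],[0,0,0],[0,0,0],[0,0,0],[0,0,0]], "fingers": [0,0,0,0,0,0,0,0,0,0]}}

```text
time: 3.15
position: [0.4688, 0.3072, 0.1735]
tool_rot: [2.371, 2.06, -0.0]
ft_force: [0.4, -0.0, 0.4]
grip_width: 1.0
grip_force: 0.0
```

```bash
python3 - <<'E'
from h import *
plan([(.446,.338,.14,82),(.446,.338,.009,82)])
E
```

```text
now [0.4688 0.3072 0.1735] yaw 82.0 t 3.15 F [ 0.4 -0.   0.4] grip 87.0 0.0 rot [ 2.371  2.06  -0.   ]
[ 0.446  0.338  0.14  82.   ] twist z FIRST -0.001 then dp [ 0.0274 -0.0269  0.0335]
[4.46e-01 3.38e-01 9.00e-03 8.20e+01] twist z FIRST 0.0 then dp [0.    0.    0.131]
```

Call:
{"method": "apply_moves", "body": {"dp": [[0.0137,-0.0135,0.0165],[0.0137,-0.0134,0.017],[0,0,0.04],[0,0,0.04],[0,0,0.03],[0,0,0.02],[0,0,0],[0,0,0],[0,0,0],[0,0,0]], "twist": [[0,0,0],[0,0,0],[0,0,0],[0,0,0],[0,0,0],[0,0,0],[0,0,0],[0,0,0],[0,0,0],[0,0,0]], "fingers": [0,0,0,0,0,0,0.6,0.6,0.6,0.6], "newtons": 12}}

```text
time: 4.15
position: [0.4482, 0.3377, 0.0123]
tool_rot: [2.371, 2.06, 0.004]
ft_force: [0.5, 0.2, -0.2]
grip_width: 0.717
grip_force: 0.0
```

Call:
{"method": "apply_moves", "body": {"dp": [[0,0,0],[0,0,0],[0,0,0],[0,0,-0.02],[0,0,-0.04],[0,0,-0.04],[0,0,-0.04],[0,0,-0.04]], "twist": [[0,0,0],[0,0,0],[0,0,0],[0,0,0],[0,0,0],[0,0,0],[0,0,0],[0,0,0]], "fingers": [0.6,0.6,0.6,0.6,0.6,0.6,0.6,0.6]}}

```text
time: 4.95
position: [0.447, 0.3369, 0.1925]
tool_rot: [2.371, 2.061, 0.0]
ft_force: [0.3, -0.1, 0.4]
grip_width: 0.402
grip_force: 0.0
```

```bash
python3 - <<'E'
from h import *
plan([(.55,.15,.19,82),(.5515,-.187,.19,82),(.5515,-.187,.06,82)])
E
```

```text
now [0.447  0.3369 0.1925] yaw 82.0 t 4.95 F [ 0.3 -0.1  0.4] grip 35.0 0.0 rot [2.371 2.061 0.   ]
[ 0.55  0.15  0.19 82.  ] twist z FIRST -0.0 then dp [-0.1707  0.128   0.0025]
[ 0.5515 -0.187   0.19   82.    ] twist z FIRST 0.0 then dp [-0.3335  0.0484 -0.    ]
[ 5.515e-01 -1.870e-01  6.000e-02  8.200e+01] twist z FIRST 0.0 then dp [0.   0.   0.13]
```

The opening of 35 mm is just the commanded value, so the lemon wasn't gripped. I'll look from the wrist.

```bash
python3 - <<'E'
from h import *
st=ctrl.get_state();save('wrist','w1.png',None,1.4)
print(proj('wrist',(.446,.338,.0275),st))
exec(open('m.py').read())
E
```

```text
[np.float64(275.53954055684875), np.float64(183.5848543043121)]
lemon
[203. 281.] ctr 348.0 288.4 size [37.9 43.9] ang 59.0 circ ((348.2710266113281, 289.725341796875), 25.164064407348633)
[186. 247.] ctr 448.1 340.8 size [47.3 65.5] ang 13.8 circ ((447.92071533203125, 341.50457763671875), 34.91490936279297)
lid
[271. 228.] ctr 502.9 98.9 size [193.2 193. ] ang 89.7 circ ((502.23565673828125, 98.05812072753906), 97.46163177490234)
brake
```

View pics/w1.png

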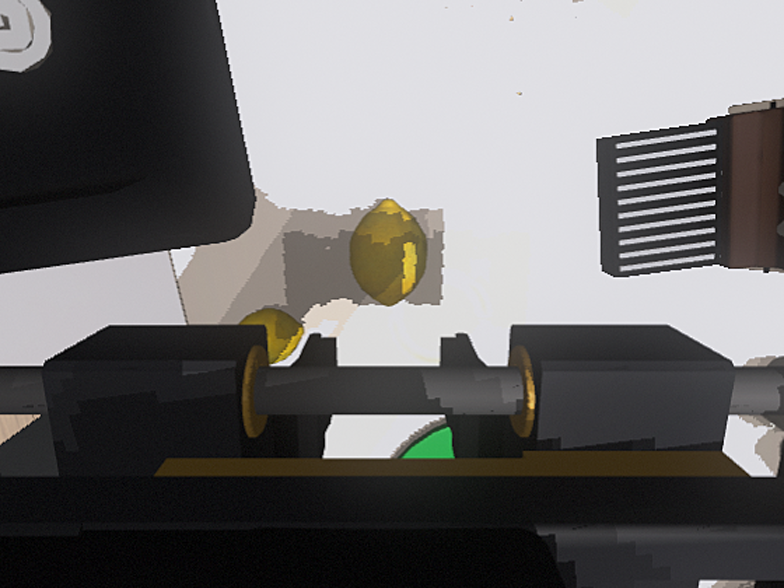

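The lemon is still there at (389,252) px, aligned with the tool. The lift started before the grip had built up, so I'll retry lower and give it longer.

```bash
python3 - <<'E'
from h import *
st=ctrl.get_state();c=px('wrist',388.5/1.4,251.5/1.4,.0275,st);print(c)
plan([(c[0],c[1],.008,82)])
E
```

```text
[0.45270912 0.34463682 0.0275    ]
now [0.4498 0.3396 0.1969] yaw 82.0 t 5.05 F [ 0.3 -0.7  0.8] grip 34.8 0.0 rot [2.37  2.059 0.016]
[4.52709118e-01 3.44636816e-01 8.00000000e-03 8.20000000e+01] twist z FIRST -0.0 then dp [0.0054 0.0022 0.1889]
```

Call:
{"method": "apply_moves", "body": {"dp": [[0.002,0,0.04],[0.001,0,0.05],[0,0,0.05],[0,0,0.03],[0,0,0.019],[0,0,0]], "twist": [[0,0,0],[0,0,0],[0,0,0],[0,0,0],[0,0,0],[0,0,0]], "fingers": [0,0,0,0,0,0], "newtons": 20}}

```text
time: 5.65
position: [0.4449, 0.338, -0.0017]
tool_rot: [-2.37, -2.06, 0.01]
ft_force: [-0.3, -0.0, 0.4]
grip_width: 0.861
grip_force: 0.0
```

Call:
{"method": "apply_moves", "body": {"dp": [[0,0,0],[0,0,0],[0,0,0],[0,0,0],[0,0,0],[0,0,0],[0,0,0],[0,0,0]], "twist": [[0,0,0],[0,0,0],[0,0,0],[0,0,0],[0,0,0],[0,0,0],[0,0,0],[0,0,0]], "fingers": [0.7,0.7,0.7,0.7,0.7,0.7,0.7,0.7]}}

```text
time: 6.45
position: [0.448, 0.3401, 0.0024]
tool_rot: [2.371, 2.06, 0.001]
ft_force: [0.2, -0.0, 5.0]
grip_width: 0.568
grip_force: 19.8
```

Call:
{"method": "apply_moves", "body": {"dp": [[0,0,-0.02],[0,0,-0.04],[0,0,-0.045],[0,0,-0.045],[0,0,-0.045],[0,0,0]], "twist": [[0,0,0],[0,0,0],[0,0,0],[0,0,0],[0,0,0],[0,0,0]], "fingers": [0.7,0.7,0.7,0.7,0.7,0.7]}}

```text
time: 7.05
position: [0.45, 0.3428, 0.2029]
tool_rot: [2.37, 2.06, 0.016]
ft_force: [0.7, -0.2, -1.7]
grip_width: 0.571
grip_force: 19.0
```

```bash
python3 - <<'E'
from h import *
plan([(.55,.15,.2,82),(.5515,-.187,.2,82),(.5515,-.187,.07,82)])
E
```

```text
now [0.45   0.3428 0.2029] yaw 82.0 t 7.05 F [ 0.7 -0.2 -1.7] grip 49.6 19.0 rot [2.37  2.06  0.016]
[ 0.55  0.15  0.2  82.  ] twist z FIRST -0.0 then dp [-0.177   0.1259  0.0029]
[ 0.5515 -0.187   0.2    82.    ] twist z FIRST 0.0 then dp [-0.3335  0.0484 -0.    ]
[ 5.515e-01 -1.870e-01  7.000e-02  8.200e+01] twist z FIRST 0.0 then dp [0.   0.   0.13]
```

Call:
{"method": "apply_moves", "body": {"dp": [[-0.0354,0.0252,0],[-0.0354,0.0252,0],[-0.0354,0.0252,0],[-0.0354,0.0252,0],[-0.0354,0.0252,0],[-0.0417,0.006,0],[-0.0417,0.006,0],[-0.0417,0.006,0],[-0.0417,0.006,0],[-0.0417,0.006,0]], "twist": [[0,0,0],[0,0,0],[0,0,0],[0,0,0],[0,0,0],[0,0,0],[0,0,0],[0,0,0],[0,0,0],[0,0,0]], "fingers": [0.7,0.7,0.7,0.7,0.7,0.7,0.7,0.7,0.7,0.7]}}

```text
time: 8.05
position: [0.5471, -0.0652, 0.1954]
tool_rot: [-2.37, -2.06, 0.002]
ft_force: [0.4, -0.0, -0.8]
grip_width: 0.569
grip_force: 19.0
```

Call:
{"method": "apply_moves", "body": {"dp": [[-0.0417,0.006,0],[-0.0417,0.006,0],[-0.0417,0.006,0],[0,0,0],[0,0,0]], "twist": [[0,0,0],[0,0,0],[0,0,0],[0,0,0],[0,0,0]], "fingers": [0.7,0.7,0.7,0.7,0.7]}}

```text
time: 8.55
position: [0.5475, -0.191, 0.195]
tool_rot: [-2.372, -2.055, 0.001]
ft_force: [0.1, 1.2, -1.5]
grip_width: 0.572
grip_force: 19.0
```

```bash
python3 - <<'E'
from h import *
plan([(.5515,-.187,.055,82)])
E
```

```text
now [ 0.5475 -0.191   0.195 ] yaw 81.8 t 8.55 F [ 0.1  1.2 -1.5] grip 49.7 19.0 rot [-2.372e+00 -2.055e+00  1.000e-03]
[ 5.515e-01 -1.870e-01  5.500e-02  8.200e+01] twist z FIRST -0.003 then dp [0.0045 0.0034 0.14  ]
```

Call:
{"method": "apply_moves", "body": {"dp": [[0.004,0.003,0.03],[0,0,0.045],[0,0,0.04],[0,0,0.025],[0,0,0],[0,0,0],[0,0,0],[0,0,-0.04],[0,0,-0.05],[0,0,-0.05]], "twist": [[0,0,0],[0,0,0],[0,0,0],[0,0,0],[0,0,0],[0,0,0],[0,0,0],[0,0,0],[0,0,0],[0,0,0]], "fingers": [0.7,0.7,0.7,0.7,0.1,0.1,0.1,0.1,0.1,0.1]}}

```text
time: 9.55
position: [0.5527, -0.1861, 0.2007]
tool_rot: [2.369, 2.06, 0.002]
ft_force: [1.0, -0.8, -0.2]
grip_width: 0.894
grip_force: 0.0
```

```bash
python3 - <<'E'
from h import *
# lid frame, from lid contour/hub/knob/brake
hub=np.array([.5015,.0975]);d=np.array([.478,.152])-np.array([.5338,.0198]);print('lid +x deg',np.degrees(np.arctan2(d[1],d[0])))
plan([(.5,-.09,.2,112),(.46,.07,.2,112)])
E
```

```text
lid +x deg 112.8840121619535
now [ 0.5527 -0.1861  0.2007] yaw 82.0 t 9.55 F [ 1.  -0.8 -0.2] grip 77.8 0.0 rot [2.369e+00 2.060e+00 2.000e-03]
[ 5.00e-01 -9.00e-02  2.00e-01  1.12e+02] twist z FIRST -0.523 then dp [ 0.1088 -0.0129  0.0007]
[4.60e-01 7.00e-02 2.00e-01 1.12e+02] twist z FIRST 0.0 then dp [ 0.1633  0.0228 -0.    ]
```

Call:
{"method": "apply_moves", "body": {"dp": [[0,0,0],[0,0,0],[0,0,0],[0,0,0],[0.0467,0.0105,0],[0.0467,0.0105,0],[0.0467,0.0105,0],[0.0467,0.0105,0],[0.0467,0.0105,0],[0.0467,0.0105,0]], "twist": [[0,0,-0.135],[0,0,-0.135],[0,0,-0.135],[0,0,-0.135],[0,0,0],[0,0,0],[0,0,0],[0,0,0],[0,0,0],[0,0,0]], "fingers": [0,0,0,0,0,0,0,0,0,0]}}

```text
time: 10.55
position: [0.5015, 0.0986, 0.1993]
tool_rot: [1.733, 2.615, 0.003]
ft_force: [1.4, 0.3, -0.1]
grip_width: 0.999
grip_force: 0.0
```

Call:
{"method": "apply_moves", "body": {"dp": [[0,0,0],[0,0,0]], "twist": [[0,0,0],[0,0,0]], "fingers": [0,0]}}

```text
time: 10.75
position: [0.5017, 0.0978, 0.1989]
tool_rot: [1.729, 2.618, 0.002]
ft_force: [0.8, 0.0, -0.0]
grip_width: 0.999
grip_force: 0.0
```

```bash
python3 - <<'E'
from h import *
plan([(.5015,.0975,.2,112.9)])
st=ctrl.get_state();w=get_image('wrist');t=get_image('top')
np.save('st.npy',st,allow_pickle=True)
c=cv2.resize(t[170:250,330:410],(420,420),interpolation=2)
cv2.imwrite('pics/c2.png',np.hstack([cv2.resize(w,None,fx=1,fy=1),c])[:,:,::-1][:, :])
o=cv2.imread('pics/c2.png');o=cv2.resize(o,(800,int(o.shape[0]*800/o.shape[1])));cv2.imwrite('pics/c2.png',o);print(o.shape,800/980)
print([np.round(proj('wrist',p,st)) for p in((.5015,.0975,.055),(.478,.152,.07),(.534,.020,.029))])
E
```

```text
now [0.5017 0.0978 0.1989] yaw 113.1 t 10.75 F [ 0.8  0.  -0. ] grip 86.9 0.0 rot [1.729e+00 2.618e+00 2.000e-03]
[5.015e-01 9.750e-02 2.000e-01 1.129e+02] twist z FIRST 0.004 then dp [-0.0002 -0.0003 -0.0011]
(342, 800, 3) 0.8163265306122449
[array([276., 188.]), array([276., 124.]), array([276., 261.])]
```

View pics/c2.png

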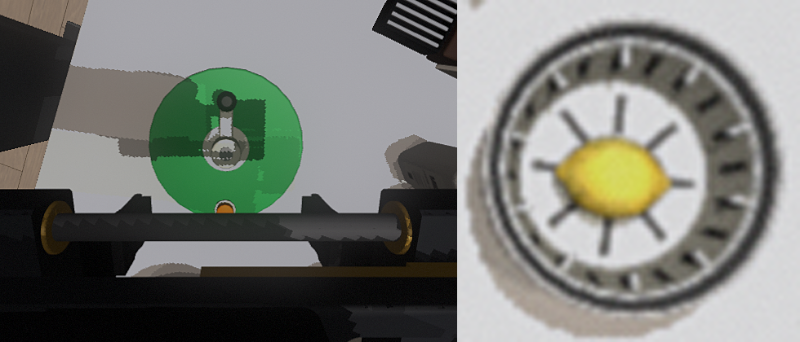

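The lemon lies in the basket (right panel). In the wrist view the lid sits under the tool: hub at (226,148), knob at (227,101), brake at (224,209). I'll fit the lid's edge for a precise centre.

```bash
cat > fit.py <<'E'
from h import *
from scipy.optimize import least_squares
def fit(name,z,st,x0,r=None):
    im=get_image(name);hsv=cv2.cvtColor(im,cv2.COLOR_RGB2HSV)
    m=cv2.inRange(hsv,(45,110,40),(85,255,255));m=cv2.morphologyEx(m,cv2.MORPH_CLOSE,np.ones((9,9)))
    c=max(cv2.findContours(m,0,1)[0],key=cv2.contourArea).reshape(-1,2).astype(float)
    w=np.array([px(name,*p,z,st)[:2] for p in c])
    f=lambda q:np.hypot(*(w-q[:2]).T)-q[2]
    s=least_squares(f,[*x0,.1],loss='soft_l1',f_scale=.001)
    print(name,'circle',s.x.round(4),'rms inl',np.sqrt(np.mean(np.sort(abs(s.fun))[:len(w)*7//10]**2)).round(4),len(w));return s.x
E
python3 - <<'E'
from fit import *
st=ctrl.get_state();a=fit('wrist',.017,st,(.5,.098))
b=fit('top',.015,None,(.5,.098));fit('side',.015,None,(.5,.098))
E
```

```text
wrist circle [0.5012 0.0979 0.0977] rms inl 0.0003 552
top circle [0.5022 0.0994 0.0916] rms inl 0.0063 112
side circle [0.4967 0.1002 0.0965] rms inl 0.0007 216
```

Call:
{"method": "apply_moves", "body": {"dp": [[0,0,0.03],[0,0,0.045],[0,0,0.045],[0,0,0.03],[0,0,0.02],[0,0,0],[0,0,0]], "twist": [[0,0,0],[0,0,0],[0,0,0],[0,0,0],[0,0,0],[0,0,0],[0,0,0]], "fingers": [0,0,0,0,0,0,0], "newtons": 40}}

```text
time: 11.7
position: [0.5014, 0.0957, 0.0272]
tool_rot: [-1.737, -2.617, -0.0]
ft_force: [0.0, 0.2, 0.8]
grip_width: 1.002
grip_force: 0.0
```

Call:
{"method": "apply_moves", "body": {"dp": [[0,0,0],[0,0,0],[0,0,0],[0,0,0],[0,0,0],[0,0,0],[0,0,0],[0,0,0],[0,0,0],[0,0,0]], "twist": [[0,0,0],[0,0,0],[0,0,0],[0,0,0],[0,0,0],[0,0,0],[0,0,0],[0,0,0],[0,0,0],[0,0,0]], "fingers": [0.9,0.9,0.9,0.9,0.9,0.9,0.9,0.9,0.9,0.9]}}

```text
time: 12.7
position: [0.501, 0.0962, 0.0268]
tool_rot: [-1.736, -2.618, 0.0]
ft_force: [-0.0, -0.2, -0.1]
grip_width: 0.173
grip_force: 0.0
```

```bash
python3 - <<'E'
from h import *
plan([])
w=get_image('wrist');s=get_image('side')
c=cv2.resize(s[190:310,190:350],(560,420),interpolation=2)
cv2.imwrite('pics/c3.png',cv2.resize(np.hstack([w,c])[:,:,::-1],(800,300),interpolation=cv2.INTER_AREA))
E
```

```text
now [0.501  0.0962 0.0268] yaw 112.9 t 12.7 F [-0.  -0.2 -0.1] grip 15.1 0.0 rot [-1.736 -2.618  0.   ]
```

View pics/c3.png

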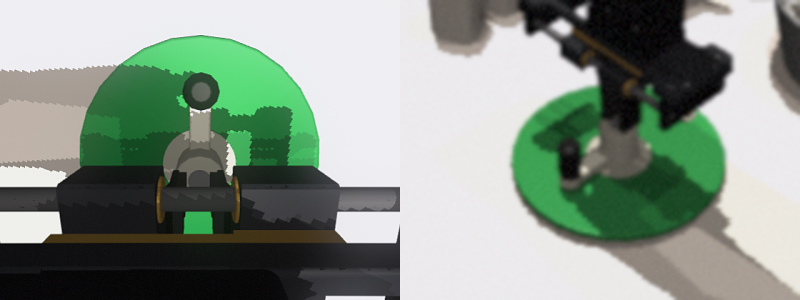

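```bash
python3 - <<'E'
from fit import *
st=ctrl.get_state();a=fit('wrist',.017,st,(.5,.098))
p=np.array(st['position']);Rm=R.from_rotvec(st['tool_rot']).as_matrix()
for y in(-.0075,.0075):
  for x in(-.0095,.0095):print('tip',x,y,np.round(np.array(proj('wrist',p+Rm@[x,y,0],st))/1.4),'pad',np.round(np.array(proj('wrist',p+Rm@[x,y,-.019],st))/1.4))
print('hub top',np.array(proj('wrist',[a[0],a[1],.055],st))/1.4)
fit('side',.015,None,(.5,.098))
E
```

```text
wrist circle [0.4926 0.116  0.0782] rms inl 0.0137 1063
tip -0.0095 -0.0075 [189. 180.] pad [188. 189.]
tip 0.0095 -0.0075 [189. 157.] pad [188. 164.]
tip -0.0095 0.0075 [208. 180.] pad [208. 189.]
tip 0.0095 0.0075 [208. 157.] pad [209. 164.]
hub top [198.15085415 151.24462922]
side circle [0.4905 0.1018 0.0909] rms inl 0.0078 311
```

```bash
python3 - <<'E'
from h import *
from scipy.optimize import least_squares
st=ctrl.get_state();im=get_image('wrist');cv2.imwrite('pics/w4.png',cv2.resize(im[130:340,150:410],None,fx=3,fy=3,interpolation=2)[:590,:,::-1])
hsv=cv2.cvtColor(im,cv2.COLOR_RGB2HSV);m=cv2.inRange(hsv,(45,110,40),(85,255,255))
pts=[]
for u in range(125,435,4):
    r=np.flatnonzero(m[:,u]); 
    if len(r) and r[0]<210: pts.append((u,r[0]))
w=np.array([px('wrist',u,v,.017,st)[:2] for u,v in pts])
s=least_squares(lambda q:np.hypot(*(w-q).T)-.0977,[.5,.098],loss='soft_l1',f_scale=.001);print(s.x,abs(s.fun).mean())
c=s.x;yw=np.radians(yaw(st));d=c-st['position'][:2];print('lid centre in tool x,y',d@[np.cos(yw),np.sin(yw)],d@[np.sin(yw),-np.cos(yw)])
E
```

```text
[0.50120525 0.09792446] 0.00018832942804485427
lid centre in tool x,y 0.0015379893662763747 0.000852838864555673
```

View pics/w4.png

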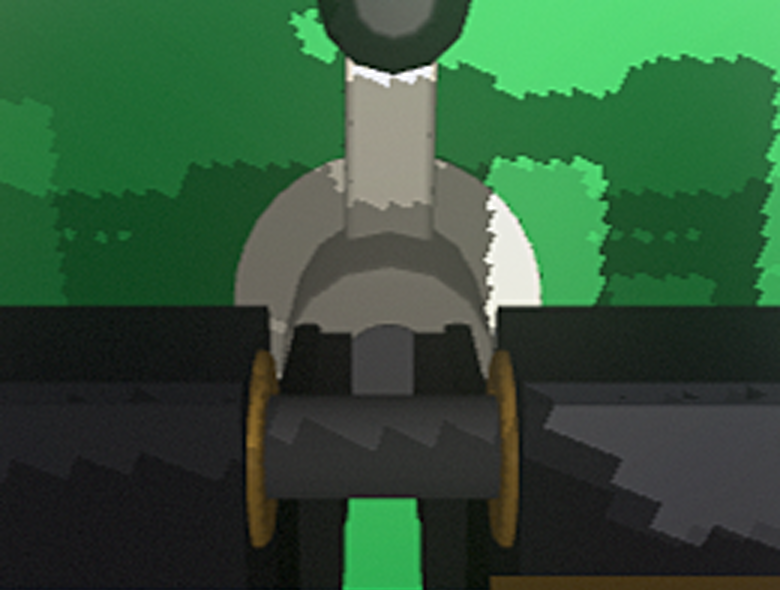

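The lid hasn't moved (centre within 2 mm of the tool axis). The fingers closed just above the hub top (cap between the tips at (385,340)), so the real tips end roughly 30 mm short of the stated TCP, as the first lemon miss also suggested. I'll open and go lower while watching the force.

Call:
{"method": "apply_moves", "body": {"dp": [[0,0,0],[0,0,0],[0,0,0],[0,0,0],[0,0,0],[0,0,0],[0.0015,0.001,0.01],[0,0,0.01],[0,0,0.004],[0,0,0]], "twist": [[0,0,0],[0,0,0],[0,0,0],[0,0,0],[0,0,0],[0,0,0],[0,0,0],[0,0,0],[0,0,0],[0,0,0]], "fingers": [0.2,0.2,0.2,0.2,0.2,0.2,0.2,0.2,0.2,0.2]}}

```text
time: 13.95
position: [0.5003, 0.0979, 0.0016]
tool_rot: [-1.734, -2.617, 0.002]
ft_force: [-0.3, 0.7, -0.3]
grip_width: 0.794
grip_force: 0.0
```

Call:
{"method": "apply_moves", "body": {"dp": [[0,0,0],[0,0,0],[0,0,0],[0,0,0],[0,0,0],[0,0,0],[0,0,0],[0,0,0],[0,0,0]], "twist": [[0,0,0],[0,0,0],[0,0,0],[0,0,0],[0,0,0],[0,0,0],[0,0,0],[0,0,0],[0,0,0]], "fingers": [0.9,0.9,0.9,0.9,0.9,0.9,0.9,0.9,0.9]}}

```text
time: 14.85
position: [0.5015, 0.0979, 0.003]
tool_rot: [1.736, 2.618, -0.0]
ft_force: [-0.2, 0.5, 3.1]
grip_width: 0.404
grip_force: 40.0
```

Hub gripped (35 mm opening, 40 N). I'll refine the bowl centre from the earlier top picture.

```bash
python3 - <<'E'
from h import *
from scipy.optimize import least_squares
im=cv2.cvtColor(cv2.imread('pics/t1.png'),cv2.COLOR_BGR2GRAY).astype(float);im=cv2.GaussianBlur(im,(3,3),0)
def radial(c0,z,r0,r1,sign,gray):
    pts=[]
    for t in np.linspace(0,2*np.pi,120,endpoint=False):
        rs=np.arange(r0,r1,.0004);q=np.array([proj('top',[c0[0]+r*np.cos(t),c0[1]+r*np.sin(t),z]) for r in rs],np.float32)
        v=cv2.remap(gray.astype(np.float32),q[:,0],q[:,1],1).ravel();g=np.gradient(v)*sign;i=g.argmax();pts.append((*(np.array(c0)+rs[i]*np.array([np.cos(t),np.sin(t)])),g[i]))
    w=np.array(pts)[:,:2]
    s=least_squares(lambda q:np.hypot(*(w-q[:2]).T)-q[2],[*c0,(r0+r1)/2],loss='soft_l1',f_scale=.0007);return s.x.round(4),np.median(abs(s.fun)).round(4)
c=(.5515,-.187)
print('rim outer',radial(c,.1,.088,.108,1,im))
print('floor edge',radial(c,.016,.053,.072,-1,im))
print('mouth',radial(c,.086,.072,.088,-1,im))
print('lid check',radial((.5012,.0979),.017,.09,.11,1,cv2.cvtColor(cv2.imread('pics/t1.png'),cv2.COLOR_BGR2HSV)[:,:,1]*-1.))
plan([(.5015,.0979,.14,112.9),(.5515,-.187,.14,112.9)])
E
```

```text
Traceback (most recent call last):
  File "h.py", line 19, in proj
    c,e,A=cam(name,st);q=A.T@(np.array(P)-e);s=np.array([q[0],-q[1]])/-q[2];s=s*(1+c['k1']*(s@s))
          ~~~^^^^^^^^^
  File "h.py", line 5, in cam
    c=calibration(name)
ValueError: time passes only in moves, steps and waits
```

Call:
{"method": "apply_moves", "body": {"dp": [[0,0,-0.01],[0,0,-0.03],[0,0,-0.04],[0,0,-0.04],[0,0,-0.02],[0,0,0],[0,0,0]], "twist": [[0,0,0],[0,0,0],[0,0,0],[0,0,0],[0,0,0],[0,0,0],[0,0,0]], "fingers": [0.9,0.9,0.9,0.9,0.9,0.9,0.9]}}

```text
time: 15.55
position: [0.5005, 0.0976, 0.1419]
tool_rot: [-1.735, -2.618, 0.002]
ft_force: [-0.6, -0.8, -5.1]
grip_width: 0.405
grip_force: 40.0
```

```bash
sed -i 's/^def cam/from functools import lru_cache\ncalibration=lru_cache(None)(calibration)\ndef cam/' h.py
cat > rad.py <<'E'
from h import *
from scipy.optimize import least_squares
def radial(c0,z,r0,r1,sign,gray,cam='top',st=None):
    pts=[]
    for t in np.linspace(0,2*np.pi,120,endpoint=False):
        rs=np.arange(r0,r1,.0004);q=np.array([proj(cam,[c0[0]+r*np.cos(t),c0[1]+r*np.sin(t),z],st) for r in rs],np.float32)
        v=cv2.remap(gray.astype(np.float32),q[:,0],q[:,1],1).ravel();g=np.gradient(v)*sign;i=g.argmax();pts.append((*(np.array(c0)+rs[i]*np.array([np.cos(t),np.sin(t)])),g[i]))
    w=np.array(pts)[:,:2]
    s=least_squares(lambda q:np.hypot(*(w-q[:2]).T)-q[2],[*c0,(r0+r1)/2],loss='soft_l1',f_scale=.0007);return s.x.round(4),np.median(abs(s.fun)).round(4)
E
python3 - <<'E'
from rad import *
b=cv2.imread('pics/t1.png')
im=cv2.cvtColor(b,cv2.COLOR_BGR2GRAY).astype(float);im=cv2.GaussianBlur(im,(3,3),0)
c=(.5515,-.187)
print('rim outer',radial(c,.1,.088,.108,1,im))
print('floor edge',radial(c,.016,.053,.072,-1,im))
print('mouth',radial(c,.086,.072,.088,-1,im))
print('lid check',radial((.5012,.0979),.017,.09,.11,1,-1.*cv2.cvtColor(b,cv2.COLOR_BGR2HSV)[:,:,1]))
plan([(.5015,.0979,.14,112.9),(.5515,-.187,.14,112.9)])
E
```

```text
rim outer (array([ 0.5526, -0.1855,  0.0933]), np.float64(0.0005))
floor edge (array([ 0.5526, -0.1858,  0.0641]), np.float64(0.0004))
mouth (array([ 0.5529, -0.1871,  0.0854]), np.float64(0.0008))
lid check (array([0.5027, 0.0982, 0.0987]), np.float64(0.0004))
now [0.5005 0.0976 0.1419] yaw 112.9 t 15.55 F [-0.6 -0.8 -5.1] grip 35.2 40.0 rot [-1.735e+00 -2.618e+00  2.000e-03]
[5.015e-01 9.790e-02 1.400e-01 1.129e+02] twist z FIRST 0.0 then dp [-0.0002  0.0011  0.0019]
[  0.5515  -0.187    0.14   112.9   ] twist z FIRST 0.0 then dp [-0.2819 -0.0648 -0.    ]
```

Call:
{"method": "apply_moves", "body": {"dp": [[-0.0401,-0.0092,0],[-0.0401,-0.0092,0],[-0.0401,-0.0092,0],[-0.0401,-0.0092,0],[-0.0401,-0.0092,0],[-0.0401,-0.0092,0],[-0.0401,-0.0092,0],[0,0,0.01],[0,0,0.015],[0,0,0]], "twist": [[0,0,0],[0,0,0],[0,0,0],[0,0,0],[0,0,0],[0,0,0],[0,0,0],[0,0,0],[0,0,0],[0,0,0]], "fingers": [0.9,0.9,0.9,0.9,0.9,0.9,0.9,0.9,0.9,0.9]}}

```text
time: 16.55
position: [0.5481, -0.1833, 0.1131]
tool_rot: [-1.729, -2.612, 0.001]
ft_force: [-0.3, 0.3, -4.8]
grip_width: 0.405
grip_force: 40.0
```

```bash
python3 - <<'E'
from rad import *
for i in range(1): plan([(.5516,-.186,.095,112.9)])
b=get_image('top');plan([])
s=-1.*cv2.GaussianBlur(cv2.cvtColor(b,cv2.COLOR_RGB2HSV)[:,:,1],(3,3),0)
print('lid on bowl',radial((.5516,-.186),.122,.09,.11,1,s))
E
```

```text
now [ 0.5481 -0.1833  0.1131] yaw 113.0 t 16.55 F [-0.3  0.3 -4.8] grip 35.2 40.0 rot [-1.729e+00 -2.612e+00  1.000e-03]
[ 5.516e-01 -1.860e-01  9.500e-02  1.129e+02] twist z FIRST 0.002 then dp [-0.0039  0.0022  0.0181]
now [ 0.5492 -0.1833  0.1147] yaw 113.1 t 16.6 F [ 0.7  0.5 -4.5] grip 35.0 40.0 rot [-1.729e+00 -2.615e+00  1.000e-03]
lid on bowl (array([ 0.5498, -0.1827,  0.0985]), np.float64(0.0014))
```

Call:
{"method": "apply_moves", "body": {"dp": [[-0.004,0.0015,0],[0,0,0.005],[0,0,0.005],[0,0,0.003],[0,0,0.003],[0,0,0.003],[0,0,0]], "twist": [[0,0,0],[0,0,0],[0,0,0],[0,0,0],[0,0,0],[0,0,0],[0,0,0]], "fingers": [0.9,0.9,0.9,0.9,0.9,0.9,0.9]}}

```text
time: 17.3
position: [0.554, -0.1887, 0.0984]
tool_rot: [-1.736, -2.618, 0.0]
ft_force: [0.6, 0.7, -3.9]
grip_width: 0.4
grip_force: 40.0
```

```bash
python3 - <<'E'
from h import *
plan([(.5516,-.186,.095,112.9)])
E
```

```text
now [ 0.554  -0.1887  0.0984] yaw 112.9 t 17.3 F [ 0.6  0.7 -3.9] grip 34.8 40.0 rot [-1.736 -2.618  0.   ]
[ 5.516e-01 -1.860e-01  9.500e-02  1.129e+02] twist z FIRST 0.0 then dp [ 0.0034 -0.0011  0.0034]
```

Call:
{"method": "apply_moves", "body": {"dp": [[0,0,0.001],[0,0,0.001],[0,0,0.0015],[0,0,0.0015],[0,0,0]], "twist": [[0,0,0],[0,0,0],[0,0,0],[0,0,0],[0,0,0]], "fingers": [0.9,0.9,0.9,0.9,0.9]}}

```text
time: 17.8
position: [0.5545, -0.1888, 0.095]
tool_rot: [1.735, 2.618, -0.001]
ft_force: [-3.5, 0.7, 4.0]
grip_width: 0.406
grip_force: 40.0
```

Call:
{"method": "apply_moves", "body": {"dp": [[0,0,0],[0,0,0]], "twist": [[0,0,0],[0,0,0]], "fingers": [0.9,0.9]}}

```text
time: 18.0
position: [0.5545, -0.1888, 0.0949]
tool_rot: [1.735, 2.618, -0.001]
ft_force: [-2.8, 1.3, 6.2]
grip_width: 0.405
grip_force: 40.0
```

The tool is at home height (0.095) with contact. I'll release, back up and look.

Call:
{"method": "apply_moves", "body": {"dp": [[0,0,0],[0,0,0],[0,0,0],[0,0,0],[0,0,-0.02],[0,0,-0.04],[0,0,-0.04],[0,0,-0.02],[0,0,0]], "twist": [[0,0,0],[0,0,0],[0,0,0],[0,0,0],[0,0,0],[0,0,0],[0,0,0],[0,0,0],[0,0,0]], "fingers": [0.2,0.2,0.2,0.2,0.2,0.2,0.2,0.2,0.2]}}

```text
time: 18.9
position: [0.5566, -0.1892, 0.2176]
tool_rot: [1.732, 2.613, 0.002]
ft_force: [1.1, -0.3, -0.1]
grip_width: 0.8
grip_force: 0.0
```

```bash
python3 - <<'E'
from rad import *
st=ctrl.get_state();w=get_image('wrist');plan([]);s=get_image('side')
g=lambda im:-1.*cv2.GaussianBlur(cv2.cvtColor(im,cv2.COLOR_RGB2HSV)[:,:,1],(3,3),0)
hsv=cv2.cvtColor(w,cv2.COLOR_RGB2HSV);m=cv2.inRange(hsv,(45,110,40),(85,255,255))
pts=[(u,np.flatnonzero(m[:,u])[0]) for u in range(0,560,4) if m[:,u].any()]
for z in(.101,.109):
    q=np.array([px('wrist',u,v,z,st)[:2] for u,v in pts if v<200])
    r=least_squares(lambda x:np.hypot(*(q-x[:2]).T)-x[2],[.553,-.187,.1],loss='soft_l1',f_scale=.001);print(z,r.x.round(4),np.median(abs(r.fun)))
c=cv2.resize(s[120:250,300:440],(452,420),interpolation=2)
cv2.imwrite('pics/c5.png',cv2.resize(np.hstack([w,c])[:,:,::-1],(800,332),interpolation=cv2.INTER_AREA))
E
```

```text
now [ 0.5553 -0.1889  0.2152] yaw 112.9 t 18.95 F [-0.  -0.9 -0.5] grip 69.4 0.0 rot [1.734e+00 2.616e+00 1.000e-03]
0.101 [ 0.5551 -0.1909  0.1008] 0.00015696380718224073
0.109 [ 0.5544 -0.1893  0.0982] 0.00015295421661037922
```

View pics/c5.png

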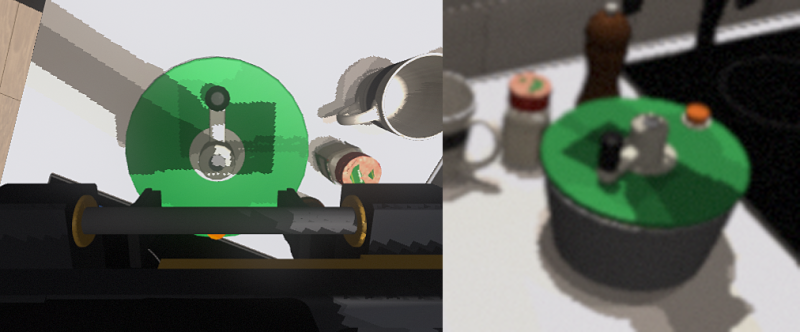

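The lid is flat and home: the flange circle at z = 0.109 fits the expected radius, centre (0.5545, -0.1893). The lemon is under the lid, and the mug, jar and mill are undisturbed. Next I'll hold the knob, which is 60 mm along tool x.

Call:
{"method": "apply_moves", "body": {"dp": [[0.03,-0.0005,0],[0.03,-0.0005,0],[0,0,0.04],[0,0,0.04],[0,0,0.02],[0,0,0],[0,0,0]], "twist": [[0,0,0],[0,0,0],[0,0,0],[0,0,0],[0,0,0],[0,0,0],[0,0,0]], "fingers": [0.3,0.3,0.3,0.3,0.3,0.3,0.3], "newtons": 12}}

```text
time: 19.7
position: [0.5294, -0.1336, 0.1131]
tool_rot: [-1.735, -2.617, 0.0]
ft_force: [0.4, 0.4, -0.0]
grip_width: 0.696
grip_force: 0.0
```

Call:
{"method": "apply_moves", "body": {"dp": [[0,0,0],[0,0,0],[0,0,0],[0,0,0],[0,0,0],[0,0,0],[0,0,0],[0,0,0],[0,0,0]], "twist": [[0,0,0],[0,0,0],[0,0,0],[0,0,0],[0,0,0],[0,0,0],[0,0,0],[0,0,0],[0,0,0]], "fingers": [0.9,0.9,0.9,0.9,0.9,0.9,0.9,0.9,0.9]}}

```text
time: 20.6
position: [0.5301, -0.1339, 0.114]
tool_rot: [1.736, 2.618, 0.0]
ft_force: [0.4, 0.5, 1.0]
grip_width: 0.244
grip_force: 12.0
```

```bash
python3 - <<'E'
from h import *
plan([(.5312,-.134,.115,112.9)])
E
```

```text
now [ 0.5301 -0.1339  0.114 ] yaw 112.9 t 20.6 F [0.4 0.5 1. ] grip 21.2 12.0 rot [1.736 2.618 0.   ]
[  0.5312  -0.134    0.115  112.9   ] twist z FIRST 0.0 then dp [-0.0005  0.0009 -0.001 ]
```

The knob is held (21 mm). Now winding in 12° steps.

Call:
{"method": "apply_moves", "body": {"dp": [[-0.0013,0.0125,0],[-0.0039,0.0119,0],[-0.0063,0.0109,0],[-0.0084,0.0093,0],[-0.0101,0.0074,0],[-0.0115,0.0051,0],[-0.0123,0.0026,0],[-0.0125,0,0],[-0.0123,-0.0026,0],[-0.0115,-0.0051,0]], "twist": [[0,0,0],[0,0,0],[0,0,0],[0,0,0],[0,0,0],[0,0,0],[0,0,0],[0,0,0],[0,0,0],[0,0,0]], "fingers": [0.9,0.9,0.9,0.9,0.9,0.9,0.9,0.9,0.9,0.9]}}

```text
time: 21.6
position: [0.6138, -0.1978, 0.114]
tool_rot: [1.735, 2.617, 0.001]
ft_force: [1.8, 0.0, 1.8]
grip_width: 0.25
grip_force: 12.0
```

```bash
cat > k.py <<'E'
from h import *
st=ctrl.get_state();d=np.array(st['position'][:2])-[.5545,-.1893];y=np.radians(112.9)
x,t=d@[np.cos(y),np.sin(y)],d@[np.sin(y),-np.cos(y)]
print('tool-frame from axis',round(x,4),round(t,4),'r',round(np.hypot(x,t),4),'crank deg',round(np.degrees(np.arctan2(t,x)),1));plan([])
E
python3 k.py
```

```text
tool-frame from axis -0.0309 0.0513 r 0.0599 crank deg 121.1
now [ 0.6138 -0.1978  0.114 ] yaw 112.9 t 21.6 F [1.8 0.  1.8] grip 21.8 12.0 rot [1.735e+00 2.617e+00 1.000e-03]
```

Tracking well (radius 59.9 mm, 121°), so I'll continue.

Call:
{"method": "apply_moves", "body": {"dp": [[-0.0101,-0.0074,0],[-0.0084,-0.0093,0],[-0.0063,-0.0109,0],[-0.0039,-0.0119,0],[-0.0013,-0.0125,0],[0.0013,-0.0125,0],[0.0039,-0.0119,0],[0.0063,-0.0109,0],[0.0084,-0.0093,0],[0.0101,-0.0074,0]], "twist": [[0,0,0],[0,0,0],[0,0,0],[0,0,0],[0,0,0],[0,0,0],[0,0,0],[0,0,0],[0,0,0],[0,0,0]], "fingers": [0.9,0.9,0.9,0.9,0.9,0.9,0.9,0.9,0.9,0.9]}}

```text
time: 22.6
position: [0.5167, -0.2359, 0.1139]
tool_rot: [1.735, 2.618, 0.002]
ft_force: [2.9, 1.9, 1.5]
grip_width: 0.245
grip_force: 12.0
```

Call:
{"method": "apply_moves", "body": {"dp": [[0.0115,-0.0051,0],[0.0123,-0.0026,0],[0.0125,0,0],[0.0123,0.0026,0],[0.0115,0.0051,0],[0.0101,0.0074,0],[0.0084,0.0093,0],[0.0063,0.0109,0],[0.0039,0.0119,0],[0.0013,0.0125,0]], "twist": [[0,0,0],[0,0,0],[0,0,0],[0,0,0],[0,0,0],[0,0,0],[0,0,0],[0,0,0],[0,0,0],[0,0,0]], "fingers": [0.9,0.9,0.9,0.9,0.9,0.9,0.9,0.9,0.9,0.9]}}

```text
time: 23.6
position: [0.5308, -0.1332, 0.1138]
tool_rot: [-1.735, -2.619, 0.001]
ft_force: [0.6, -2.6, 2.9]
grip_width: 0.241
grip_force: 12.0
```

```bash
python3 k.py
```

```text
tool-frame from axis 0.0609 -0.0 r 0.0609 crank deg -0.0
now [ 0.5308 -0.1332  0.1138] yaw 112.9 t 23.6 F [ 0.6 -2.6  2.9] grip 21.0 12.0 rot [-1.735e+00 -2.619e+00  1.000e-03]
```

Call:
{"method": "apply_moves", "body": {"dp": [[-0.0013,0.0125,0],[-0.0039,0.0119,0],[-0.0063,0.0109,0],[-0.0084,0.0093,0],[-0.0101,0.0074,0],[-0.0115,0.0051,0],[-0.0123,0.0026,0],[-0.0125,0,0],[-0.0123,-0.0026,0],[0,0,0]], "twist": [[0,0,0],[0,0,0],[0,0,0],[0,0,0],[0,0,0],[0,0,0],[0,0,0],[0,0,0],[0,0,0],[0,0,0]], "fingers": [0.9,0.9,0.9,0.9,0.9,0.9,0.9,0.9,0.9,0.9]}}

```text
time: 24.6
position: [0.6131, -0.1868, 0.1137]
tool_rot: [-1.74, -2.614, 0.002]
ft_force: [-2.1, 0.4, 6.4]
grip_width: 0.245
grip_force: 12.0
```

Call:
{"method": "apply_moves", "body": {"dp": [[0,0,0],[0,0,0],[0,0,0],[0,0,-0.03],[0,0,-0.04],[0,0,-0.02],[0,0,0],[0,0,0]], "twist": [[0,0,0],[0,0,0],[0,0,0],[0,0,0],[0,0,0],[0,0,0],[0,0,0],[0,0,0]], "fingers": [0.55,0.55,0.55,0.55,0.55,0.9,1,1]}}

```text
time: 25.4
position: [0.6133, -0.1837, 0.2035]
tool_rot: [-1.735, -2.619, 0.0]
ft_force: [-0.1, 0.1, -1.4]
grip_width: 0.255
grip_force: 0.0
```

```bash
python3 - <<'E'
exec(open('k.py').read())
st=ctrl.get_state();w=get_image('wrist')
hsv=cv2.cvtColor(w,cv2.COLOR_RGB2HSV);m=cv2.inRange(hsv,(3,130,90),(18,255,255))
n,l,s,c=cv2.connectedComponentsWithStats(m)
for i in range(1,n):
    if s[i,4]>25: print('orange',s[i],c[i].round(1),px('wrist',*c[i],.121,st).round(4))
b=np.array([.5545,-.1893])-.084*np.array([np.cos(np.radians(112.9)),np.sin(np.radians(112.9))]);print('brake model',b,'seen at',proj('wrist',[*b,.121],st))
t=get_image('top');m=cv2.inRange(cv2.cvtColor(t,cv2.COLOR_RGB2HSV),(3,130,90),(18,255,255));n,l,s,c=cv2.connectedComponentsWithStats(m)
for i in range(1,n):
    if s[i,4]>8: print('top orange',s[i],px('top',*c[i],.121).round(4))
plan([(b[0],b[1],.17,112.9)])
E
```

```text
tool-frame from axis -0.0177 0.0563 r 0.059 crank deg 107.5
now [ 0.6133 -0.1837  0.2035] yaw 112.9 t 25.4 F [-0.1  0.1 -1.4] grip 22.2 0.0 rot [-1.735 -2.619  0.   ]
orange [ 31 242   9  20  53] [ 35.1 251.4] [ 0.448  -0.2971  0.121 ]
brake model [ 0.58718641 -0.26667957] seen at [np.float64(209.42803756974527), np.float64(280.9520760669631)]
now [ 0.6123 -0.1838  0.2021] yaw 112.9 t 25.5 F [-0.3 -0.3 -0. ] grip 15.2 0.0 rot [-1.734e+00 -2.616e+00  1.000e-03]
[  0.58718641  -0.26667957   0.17       112.9       ] twist z FIRST 0.001 then dp [-0.0665 -0.0554  0.0321]
```

Call:
{"method": "apply_moves", "body": {"dp": [[-0.0357,-0.0185,0],[-0.0357,-0.0185,0],[-0.0357,-0.0185,0],[0,0,0],[0,0,0]], "twist": [[0,0,0],[0,0,0],[0,0,0],[0,0,0],[0,0,0]], "fingers": [1,1,1,1,1]}}

```text
time: 26.0
position: [0.6026, -0.3053, 0.2017]
tool_rot: [-1.738, -2.613, -0.0]
ft_force: [0.0, 1.0, -0.3]
grip_width: 0.004
grip_force: 0.0
```

```bash
python3 - <<'E'
from h import *
st=ctrl.get_state();w=get_image('wrist');plan([])
hsv=cv2.cvtColor(w,cv2.COLOR_RGB2HSV);m=cv2.inRange(hsv,(3,110,90),(20,255,255))
n,l,s,c=cv2.connectedComponentsWithStats(m)
for i in range(1,n):
    if s[i,4]>40: print('orange',s[i],c[i].round(1),px('wrist',*c[i],.121,st).round(4))
print('model at',proj('wrist',[.5872,-.2667,.121],st))
t=get_image('top');o=np.hstack([w,cv2.resize(t[150:260,330:440],(420,420),interpolation=2)])[:,:,::-1]
cv2.imwrite('pics/c6.png',cv2.resize(o,(800,343),interpolation=cv2.INTER_AREA))
E
```

```text
now [ 0.6034 -0.3033  0.2023] yaw 112.9 t 26.05 F [-0.3  0.4  0.6] grip 0.2 0.0 rot [-1.734e+00 -2.616e+00 -1.000e-03]
orange [468  45  17  23  97] [476.1  56.8] [ 0.691  -0.1522  0.121 ]
orange [462  78  16  11  60] [468.6  82.5] [ 0.6948 -0.1693  0.121 ]
orange [261 136  29  30 674] [274.9 150.1] [ 0.5847 -0.2677  0.121 ]
orange [467 189  13  18 111] [472.8 197.8] [ 0.7405 -0.2422  0.121 ]
orange [478 209  20   9  53] [484.6 212.5] [ 0.755 -0.249  0.121]
orange [255 260   3  48 103] [255.7 284.3] [ 0.6123 -0.3751  0.121 ]
orange [297 260   4  47 112] [298.4 282. ] [ 0.6439 -0.3596  0.121 ]
model at [np.float64(278.5149649608871), np.float64(150.18553518880975)]
```

View pics/c6.png

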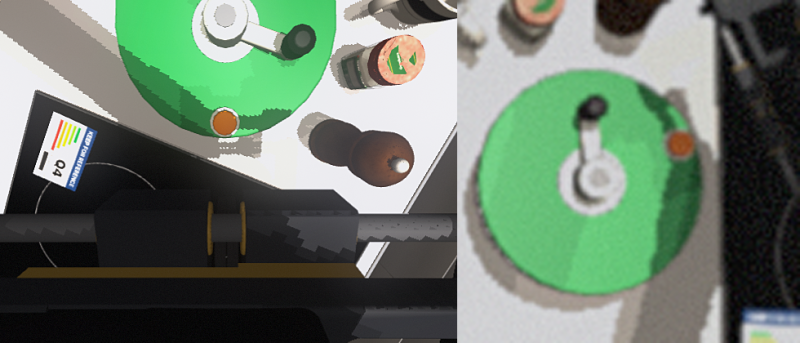

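The brake button is clear at (224,122) in the wrist view, at world (0.585, -0.268). The knob is well away and the lid is flat. I'll move over it and approach with the fingers shut.

Call:
{"method": "apply_moves", "body": {"dp": [[0.04,-0.0025,0],[0,0,0.03],[0,0,0.03],[0,0,0.017],[0,0,0]], "twist": [[0,0,0],[0,0,0],[0,0,0],[0,0,0],[0,0,0]], "fingers": [1,1,1,1,1]}}

```text
time: 26.6
position: [0.5842, -0.2656, 0.1238]
tool_rot: [-1.729, -2.616, 0.001]
ft_force: [-0.6, 0.5, -0.5]
grip_width: 0.004
grip_force: 0.0
```

Call:
{"method": "apply_moves", "body": {"dp": [[0,0,0.003],[0,0,0.003],[0,0,0.003],[0,0,0]], "twist": [[0,0,0],[0,0,0],[0,0,0],[0,0,0]], "fingers": [1,1,1,1]}}

```text
time: 27.0
position: [0.5861, -0.2684, 0.1181]
tool_rot: [1.735, 2.618, -0.0]
ft_force: [0.7, 0.3, -0.5]
grip_width: 0.007
grip_force: 0.0
```

Call:
{"method": "apply_moves", "body": {"dp": [[0,0,0.005],[0,0,0.005],[0,0,0.005],[0,0,0.003],[0,0,0]], "twist": [[0,0,0],[0,0,0],[0,0,0],[0,0,0],[0,0,0]], "fingers": [1,1,1,1,1]}}

```text
time: 27.5
position: [0.5855, -0.2682, 0.099]
tool_rot: [-1.735, -2.617, 0.0]
ft_force: [-0.5, -0.8, -0.1]
grip_width: 0.001
grip_force: 0.0
```

Call:
{"method": "apply_moves", "body": {"dp": [[0,0,0.002],[0,0,0.002],[0,0,0.002],[0,0,0]], "twist": [[0,0,0],[0,0,0],[0,0,0],[0,0,0]], "fingers": [1,1,1,1]}}

```text
time: 27.9
position: [0.5857, -0.2684, 0.0935]
tool_rot: [-1.736, -2.618, 0.0]
ft_force: [-0.4, 0.3, 0.1]
grip_width: 0.005
grip_force: 0.0
```

Call:
{"method": "apply_moves", "body": {"dp": [[0,0,0.002],[0,0,0.002],[0,0,0]], "twist": [[0,0,0],[0,0,0],[0,0,0]], "fingers": [1,1,1]}}

```text
time: 28.2
position: [0.5857, -0.2684, 0.0895]
tool_rot: [-1.736, -2.618, 0.0]
ft_force: [0.6, 0.5, -0.8]
grip_width: 0.005
grip_force: 0.0
```

Call:
{"method": "apply_moves", "body": {"dp": [[0,0,0.002],[0,0,0.001],[0,0,0]], "twist": [[0,0,0],[0,0,0],[0,0,0]], "fingers": [1,1,1]}}

```text
time: 28.5
position: [0.5861, -0.2685, 0.0872]
tool_rot: [1.735, 2.618, -0.0]
ft_force: [-0.0, 0.1, 1.3]
grip_width: 0.005
grip_force: 1.2
```

Call:
{"method": "apply_moves", "body": {"dp": [[0,0,0.002],[0,0,0.002],[0,0,0.002],[0,0,0]], "twist": [[0,0,0],[0,0,0],[0,0,0],[0,0,0]], "fingers": [1,1,1,1]}}

```text
time: 28.9
position: [0.5862, -0.2685, 0.0823]
tool_rot: [1.735, 2.618, -0.001]
ft_force: [-3.3, 1.4, 8.5]
grip_width: 0.007
grip_force: 4.7
```

Call:
{"method": "apply_moves", "body": {"dp": [[0,0,0.001],[0,0,0.001],[0,0,0],[0,0,0]], "twist": [[0,0,0],[0,0,0],[0,0,0],[0,0,0]], "fingers": [1,1,1,1]}}

```text
time: 29.3
position: [0.5862, -0.2686, 0.0821]
tool_rot: [1.735, 2.617, -0.002]
ft_force: [-5.9, 2.2, 17.9]
grip_width: 0.009
grip_force: 8.8
```

The force rose to 18 N with no further travel, so the button is bottomed. Releasing upward and clear.

Call:
{"method": "apply_moves", "body": {"dp": [[0,0,-0.003],[0,0,-0.006],[0,0,-0.02],[0,0,-0.04],[0,0,-0.04],[0,0,-0.02],[-0.04,0,0],[-0.04,0,0],[0,0,0],[0,0,0]], "twist": [[0,0,0],[0,0,0],[0,0,0],[0,0,0],[0,0,0],[0,0,0],[0,0,0],[0,0,0],[0,0,0],[0,0,0]], "fingers": [1,1,1,1,1,1,1,1,1,1]}}

```text
time: 30.3
position: [0.6165, -0.3429, 0.2059]
tool_rot: [-1.737, -2.615, -0.001]
ft_force: [0.8, 0.9, 0.0]
grip_width: 0.007
grip_force: 0.0
```

```bash
python3 - <<'E'
from rad import *
plan([])
st=ctrl.get_state();w=get_image('wrist')
m=cv2.inRange(cv2.cvtColor(w,cv2.COLOR_RGB2HSV),(3,110,90),(20,255,255));n,l,s,c=cv2.connectedComponentsWithStats(m)
for i in range(1,n):
    if s[i,4]>200: print('orange',s[i],px('wrist',*c[i],.121,st).round(4))
t=get_image('top');b=cv2.cvtColor(t,cv2.COLOR_RGB2HSV)[:,:,1]
print('lid top',radial((.554,-.189),.109,.09,.11,1,-1.*cv2.GaussianBlur(b,(3,3),0)))
t0=cv2.cvtColor(cv2.imread('pics/t1.png'),cv2.COLOR_BGR2RGB)
for nme,(u,v) in dict(mug=(319,145),jar=(356,151),mill=(390,145)).items():
    a=t0[v-22:v+22,u-22:u+22].astype(float);q=t[v-22:v+22,u-22:u+22].astype(float);print(nme,'shift',cv2.phaseCorrelate(a.mean(2),q.mean(2)))
E
```

```text
now [ 0.6165 -0.3429  0.2059] yaw 112.8 t 30.3 F [0.8 0.9 0. ] grip 0.6 0.0 rot [-1.737e+00 -2.615e+00 -1.000e-03]
orange [473 122  39  36 456] [ 0.745  -0.2359  0.121 ]
lid top (array([ 0.554 , -0.1883,  0.0989]), np.float64(0.0005))
mug shift ((0.4957119830980439, 0.5064273139079774), 0.9841064126435131)
jar shift ((0.4998087291237603, 0.4350188824933916), 0.980217132122332)
mill shift ((0.5456468087554853, 0.5110671185988451), 1.0328348322523773)
```

The lid is home and centred, and all three bystanders show only the same half-pixel shift, so they haven't moved.

```bash
python3 -c "
from bench import ctrl
print(ctrl.close_job())"
```

```text
the job is handed in; nothing more can be done
None
```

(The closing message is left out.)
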